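# Canister set back on its tray in order of height

## Task

Put the four white canisters away on the wooden tray, one standing on the middle of each cork pad, with the tallest at the kettle end and stepping down in height to the shortest at the other end. They are full, so keep them upright and set them down gently, and do not shift the egg cup or the kitchen timer.

Things in the scene. Friction and masses are not known exactly. Their poses are not given: they have to be found in the camera images.
- canister_a_mid (a point): Centre (half-way up) of the tallest of four straight round white ceramic canisters with flat wooden lids fixed on: 64 mm in diameter, 142 mm high with lid (origin 71 mm above its foot). Loose, starts upright on the worktop, z axis up; 0.1 to 0.6 kg.
- canister_b_mid (a point): Centre (half-way up) of the second tallest of four straight round white ceramic canisters with flat wooden lids fixed on: 58 mm in diameter, 116 mm high with lid (origin 58 mm above its foot). Loose, starts upright on the worktop, z axis up; 0.1 to 0.6 kg.
- canister_c_mid (a point): Centre (half-way up) of the second shortest of four straight round white ceramic canisters with flat wooden lids fixed on: 52 mm in diameter, 90 mm high with lid (origin 45 mm above its foot). Loose, starts upright on the worktop, z axis up; 0.1 to 0.6 kg.
- canister_d_mid (a point): Centre (half-way up) of the shortest of four straight round white ceramic canisters with flat wooden lids fixed on: 46 mm in diameter, 64 mm high with lid (origin 32 mm above its foot). Loose, starts upright on the worktop, z axis up; 0.1 to 0.6 kg.
- tray: Fixed dark wooden tray, 104 (its x) by 370 mm (its y). Origin: centre of its underside, on the worktop; x points away from the robot, y to the robot's left; yaw up to 0.2 rad. Floor 14 mm above the worktop; rim 8 mm wide, 8 mm above the floor; wire handles at the ends, 25 mm above the floor. Four flush round cork pads, 74 mm across, centred at x = 0, y = -120, -40, +40, +120 mm.
- kettle: Steel electric kettle with black handle and base, fixed, 156 mm across, 222 mm high; origin: centre of its underside. It stands left or right of the tray (a toaster on the other side): the kettle end of the tray is its +y end if the kettle's world y is positive, else its -y end.
- egg_cup: Blue ceramic egg cup, 46 mm across, 52 mm high, loose, among the canisters; origin: centre of its underside.
- timer: Round black and steel kitchen timer, 46 mm across, 36 mm high, loose, among the canisters; origin: centre of its underside.
Mind the look-alikes: they are no part of the job. Leave any purple look-alike of the part that bears canister_a_mid alone.

How it is judged:
By the outcome, as a careful person would: the job done as asked, in the order asked, and still so for the second after the job is handed in, with the robot touching nothing.
It also fails if it takes over 115 s, if anything falls off the work surface, if the arm or the gripper's body presses on something with over 40 N, if the wrist force passes 120 N, or if a joint passes its speed limit or range.

## Robot

A 6-joint arm with a two-finger parallel gripper is mounted at the origin on the work surface. World frame = base frame: x ahead of the robot, y to its left, z up, the work surface at z = 0. Lengths are in mm, angles in rad, forces in N, time in s.
With the tool pointing down it reaches from about 350 to 875 mm from the base axis. Payload 4.2 kg.
Tool frame: the origin (TCP) lies on the mounting face of the last link; the fingertips stand 173 mm ahead of it and the grasp point (between the pads) lies 155 mm ahead of it; z points along the fingers, y is the line along which they close (so a half turn about z gives the same grasp; the last joint's range is limited). The gripper opens to 85 mm and grips with 20 to 120 N. Pads are 22 mm wide; open, the fingers measure 114 mm over their backs; the gripper's body (76 mm by 85 mm) begins 54 mm behind the grasp point. The pads swing forward as they close: fully open they stand 13 mm farther back than shut.
Start: joints at [1.575, 0.385, 0.008, 0, -1.194, -0.259], TCP at [157.501, 604.809, 404.712] pointing down, gripper open.
Joint ranges: [-3.14, 3.14], [-1.21, 2.06], [-1.07, 1.41], [-3.16, 2.05], [-2.99, -0.16], [-3.1, 3.1]. Speed limits (rad/s): [2.79, 2.79, 3.14, 3.14, 3.14, 3.14].

## Interface

Orientations are given as a unit quaternion [x, y, z, w].
In Python, from bench import arm gives the robot as it stands.
- The arm moves only by the tool carry_out, never from a script. Its argument "rows" is a list of rows, each a list of 7 numbers: the shift along the tool's x, y, z as a fraction of full scale, then the turn, a rotation vector about the tool's x, y, z as a fraction of full scale, then the opening, from -1 (shut) to 1 (fully open). A call has 1 to 12 rows; each row is the pose to reach, as a shift and turn from the pose commanded when the call began, along the tool's axes at that moment, turning the shorter way round; what a row does not reach only later rows make up. Full scale, the value 1, is 20 cm for a shift and pi rad for a turn. A row lasts 1/8 s, in which the tool goes at most 62.5 mm and 10.7 degrees, less where a joint would pass 70% of its speed; a pose out of reach is approached as far as the arm can. A call with a number of a shift or a turn outside -1 to 1 is refused whole. A call with a gripper value outside its range is refused whole. The fingers move at their own pace and stop on an object; the grip force is fixed at half the most. Time passes only in rows, so rows that repeat a pose let the fingers close. It gives the time, the measured TCP pose, the force, the opening and the grip force at its end, in the units of the state.
- arm.read_state(): the state, without advancing time (a new reading comes with each control period).
- arm.get_image(name): name is "scene" or "side" or "wrist"; returns (picture, depth): 400x640x3 uint8, red, green, blue; 400x640 float32, mm along the optical axis (not along the pixel's ray), 0 where there is no reading.
- arm.calibration(name): a dict with "mtx" (3x3 intrinsics, pixels), "cam_to_world" (4x4, takes a point from camera to world coordinates). Camera axes: x right, y up, looking along -z (the intrinsics and any distortion apply to the point x, -y, -z); pixel columns grow to the right and rows downward; lengths in mm; the calibration is good to about 2 mm. A picture is of the moment at which its call begins: read the wrist's pose just before it. calibration takes no time and is no camera call; for the wrist camera it gives the pose at the moment of the call.
- arm.job_done(): hands the job in; it is judged then, once.
The state is a dict: "clock": time; "joints": joint angles; "joint_vel": joint speeds; "joint_efforts": joint torques, N m; "position": TCP position; "ee_rot": TCP orientation; "contact_force": force on the tool from outside, world axes, zero at the start; "wrist_torque": the same for the moment, N m; "gripper_width": finger opening in mm; "grasp_force": force on a finger pad.
Only numpy, scipy, OpenCV 4.12 (cv2) and the standard library are available. Lean on these libraries where they do the work, as an engineer would, in place of code of your own. Each camera call takes 0.05 s, during which the arm holds its last target. There are 200 camera calls.

## Working session

There is one attempt and no reset: what is moved stays moved. The work goes in short steps, Python scripts to look and compute and a tool call to move; the robot and the scene stay as the last step left them, time stands still between calls to the robot, and variables do not carry over. Pictures are saved under pics/ and viewed, at most 14 in all, crops included, and the job is handed in when it is done.

Besides the shell and the picture viewer there is one more tool, called after ">>>" in YAML: its name, and indented under it one key for each argument. carry_out: Moves the arm, as the interface text tells. Its arguments: {"type":"object","properties":{"rows":{"type":"array"}},"required":["rows"]}

```bash
ls; mkdir -p pics; cat > h.py <<'E'
import numpy as np, cv2
from bench import arm
def snap(n,f):
    c=arm.calibration(n); p,d=arm.get_image(n)
    cv2.imwrite('pics/'+f+'.png',p[:,:,::-1]); np.savez(f+'.npz',p=p,d=d,m=c['mtx'],T=c['cam_to_world']); return p,d
def world(f):
    z=np.load(f+'.npz'); d=z['d']; v,u=np.mgrid[:d.shape[0],:d.shape[1]]; m=z['m']
    P=np.stack([(u-m[0,2])/m[0,0]*d,-(v-m[1,2])/m[1,1]*d,-d,np.ones_like(d)],-1)
    W=(P@z['T'].T)[...,:3]; W[d==0]=np.nan; return W,z['p']
E
python3 - <<'E'
from h import *
print(arm.read_state()); print({k:v for k,v in arm.calibration('scene').items()})
snap('scene','s0'); snap('side','d0')
E
```

```text
pics
{'clock': 0.0, 'joints': array([ 1.57458499e+00,  3.85548134e-01,  6.58461187e-03, -5.19771828e-04,
       -1.19398399e+00, -2.58591875e-01]), 'joint_vel': array([-0.00010923,  0.00221253,  0.00215526,  0.00049419, -0.00042774,
        0.00122768]), 'joint_efforts': array([-6.30422733e-05, -3.92282724e+01,  1.88398755e+01,  4.18608651e+00,
       -4.68423881e-03,  4.50082553e-06]), 'position': array([157.45035637, 604.61574188, 403.60703283]), 'ee_rot': array([ 9.91882596e-01, -1.27152274e-01, -9.87713467e-05,  1.09794838e-03]), 'contact_force': array([-0.18926918,  0.41144947,  0.13568913]), 'wrist_torque': array([ 0.05265224, -0.00543866,  0.01115505]), 'grasp_force': 0.0, 'gripper_width': 85.68183261335314}
{'mtx': array([[367.10146383,   0.        , 322.98063218],
       [  0.        , 367.10146383, 200.97915585],
       [  0.        ,   0.        ,   1.        ]]), 'cam_to_world': array([[ 4.63470923e-01, -5.50051754e-01,  6.94721362e-01,
         1.19088105e+03],
       [ 8.85903263e-01,  3.04652129e-01, -3.49803501e-01,
        -3.43354702e+02],
       [-1.92383124e-02,  7.77579673e-01,  6.28490047e-01,
         6.88444725e+02],
       [ 0.00000000e+00,  0.00000000e+00,  0.00000000e+00,
         1.00000000e+00]])}
```

View pics/s0.png

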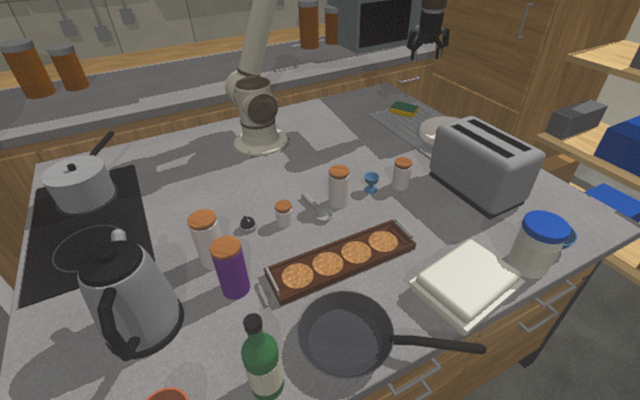

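View pics/d0.png

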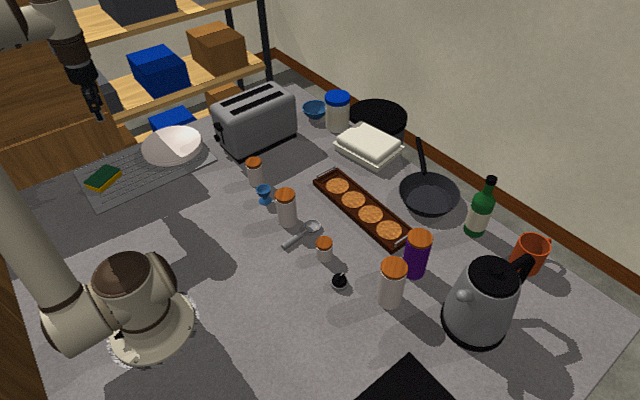

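The scene view shows canister lids at A (203,218), B (339,171), C (402,162) and D (283,206). The purple look-alike is at (228,247), the egg cup at (371,180) and the timer at (248,222). The cork pads are at (298,275), (328,264), (356,252) and (383,241). The side view shows the same layout, with the kettle on the world -y side.

```bash
cat > m.py <<'E'
from h import *
import sys
def lids(f):
    W,p=world(f); hsv=cv2.cvtColor(p,cv2.COLOR_RGB2HSV)
    mk=((hsv[...,0]<18)&(hsv[...,1]>110)&(hsv[...,2]>70)).astype(np.uint8)
    n,l,s,c=cv2.connectedComponentsWithStats(mk)
    for i in range(1,n):
        if s[i,4]<40: continue
        q=W[l==i]; q=q[~np.isnan(q[:,0])]
        if len(q)<30 or not(200<np.median(q[:,0])<900 and abs(np.median(q[:,1]))<600): continue
        zt=np.percentile(q[:,2],90); t=q[q[:,2]>zt-5]
        (cx,cy),r=cv2.minEnclosingCircle(t[:,:2].astype(np.float32))
        print(f,c[i].round(),'top',zt.round(1),'mean',t[:,:2].mean(0).round(1),'circ',round(cx,1),round(cy,1),round(2*r,1),len(t))
E
python3 - <<'E'
from m import *
lids('s0');lids('d0')
for f,pts in (('s0',dict(egg=(371,176),timer=(248,221),kettle=(105,255),purple=(228,243),table=(320,150))),('d0',dict(egg=(264,188),timer=(340,279),kettle=(495,270),table=(250,280)))):
    W,p=world(f)
    for k,(u,v) in pts.items(): print(f,k,np.nanmedian(W[v-2:v+3,u-2:u+3].reshape(-1,3),0).round())
E
```

```text
s0 [403. 162.] top 92.5 mean [480.5 282.7] circ 479.6 283.5 49.7 119
s0 [339. 171.] top 118.2 mean [461.3  74.1] circ 459.3 74.7 54.9 183
s0 [283. 205.] top 65.9 mean [464.  -98.9] circ 461.8 -99.6 44.8 133
s0 [201. 219.] top 143.7 mean [ 508.2 -308.8] circ 506.4 -308.7 61.6 391
s0 [335. 261.] top 17.3 mean [666.8 -46.8] circ 666.9 -41.5 352.5 3016
s0 [225. 247.] top 143.6 mean [ 620.9 -286.7] circ 618.8 -286.5 62.2 518
s0 [168. 394.] top 92.2 mean [ 839.8 -449.5] circ 850.0 -453.4 64.9 123
d0 [253. 161.] top 90.9 mean [476.  284.2] circ 475.5 284.1 50.9 118
d0 [364. 208.] top 15.7 mean [661.  -37.3] circ 643.1 -17.1 342.8 1366
d0 [284. 194.] top 117.2 mean [457.1  75.2] circ 456.6 75.3 59.4 203
d0 [419. 237.] top 142.6 mean [ 616.1 -287. ] circ 617.5 -285.9 66.5 395
d0 [532. 249.] top 89.5 mean [ 863.7 -465.1] circ 788.7 -475.7 240.2 189
d0 [324. 242.] top 64.9 mean [460.1 -98.6] circ 460.8 -98.6 48.3 164
d0 [394. 267.] top 142.7 mean [ 503.4 -309.7] circ 504.8 -309.1 66.5 468
s0 egg [441. 200.  43.]
s0 timer [ 445. -194.   31.]
s0 kettle [ 624. -484.  222.]
s0 purple [ 616. -278.  142.]
s0 table [168. 166.   1.]
d0 egg [459. 203.  43.]
d0 timer [ 433. -200.   29.]
d0 kettle [ 612. -483.  221.]
d0 table [256. -36.  -0.]
```

```bash
python3 - <<'E'
from h import *
out=[]
for f in('s0','d0'):
    z=np.load(f+'.npz'); T=np.linalg.inv(z['T']); m=z['m']
    y,x=np.mgrid[-270:190,540:780]  # 1mm
    P=np.stack([x,y,0*x+14,0*x+1],-1)@T.T
    u=m[0,0]*P[...,0]/-P[...,2]+m[0,2]; v=m[1,1]*-P[...,1]/-P[...,2]+m[1,2]
    o=cv2.remap(z['p'],u.astype(np.float32),v.astype(np.float32),1)
    h=cv2.cvtColor(o,cv2.COLOR_RGB2HSV)
    mk=((h[...,0]<20)&(h[...,1]>90)&(h[...,2]>130)).astype(np.uint8)
    n,l,s,c=cv2.connectedComponentsWithStats(cv2.morphologyEx(mk,cv2.MORPH_OPEN,np.ones((7,7))))
    for i in range(1,n):
        if s[i,4]>800: print(f,(c[i]+[540,-270]).round(1),s[i])
    out.append(o)
cv2.imwrite('pics/top.png',np.hstack(out)[:,:,::-1])
E
```

```text
s0 [ 660.5 -149. ] [  83   84   75   75 4407]
s0 [661.6 -69. ] [  84  164   75   75 4429]
s0 [662.3  11.1] [  85  244   75   75 4423]
s0 [663.2  91. ] [  86  324   75   75 4441]
d0 [ 578.7 -245.5] [   4    0   71   55 3321]
d0 [ 710.3 -225.4] [ 134   10   73   70 4082]
d0 [ 660.4 -149.1] [  84   85   73   73 4196]
d0 [661.4 -69.2] [  85  165   73   73 4173]
d0 [662.2  10.9] [  86  245   73   73 4193]
d0 [663.4  90.7] [  87  325   74   72 4188]
```

View pics/top.png

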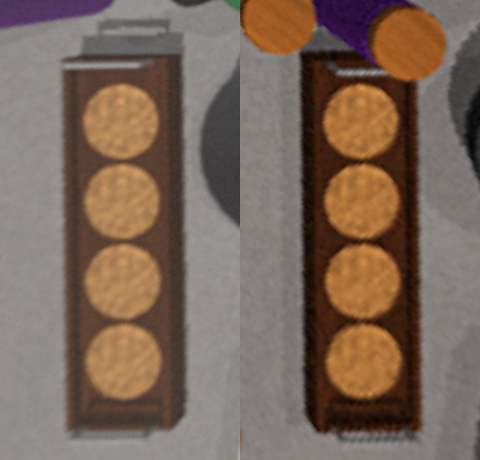

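The two views agree on the pad positions within 0.3 mm. The kettle is at y = -484, so its end of the tray is -y. Targets are A (660.5,-149), B (661.5,-69), C (662.3,11) and D (663.3,91). I'll turn the tool so the fingers close along world x.

>>> carry_out:
  rows:
    - [0.2,0.08,0,0,0,0.052,1]
    - [0.4,0.16,0,0,0,0.105,1]
    - [0.6,0.24,0,0,0,0.157,1]
    - [0.8,0.32,0,0,0,0.21,1]
    - [0.9,0.36,0,0,0,0.262,1]
    - [1,0.4,0,0,0,0.314,1]
    - [1,0.4,0,0,0,0.367,1]
    - [1,0.4,0,0,0,0.419,1]
    - [1,0.4,0,0,0,0.419,1]

```text
clock: 1.23
position: [330.9, 476.8, 404.2]
ee_rot: [0.708, -0.707, 0.0, 0.0]
contact_force: [0.4, 0.0, 0.5]
gripper_width: 85.2
grasp_force: 0.0
```

>>> carry_out:
  rows:
    - [0.25,-0.18,0,0,0,0,1]
    - [0.5,-0.37,0,0,0,0,1]
    - [0.75,-0.55,0,0,0,0,1]
    - [1,-0.74,0,0,0,0,1]

```text
clock: 1.72
position: [479.3, 275.6, 404.7]
ee_rot: [0.708, -0.706, 0.0, -0.0]
contact_force: [1.4, 1.2, 0.8]
gripper_width: 85.6
grasp_force: 0.0
```

>>> carry_out:
  rows:
    - [0.25,0,0,0,0,0,1]
    - [0.5,0,0,0,0,0,1]
    - [0.75,0,0,0,0,0,1]
    - [1,0,0,0,0,0,1]

```text
clock: 2.22
position: [478.2, 75.6, 404.7]
ee_rot: [0.708, -0.706, -0.0, 0.0]
contact_force: [0.4, -0.6, 0.4]
gripper_width: 85.4
grasp_force: 0.0
```

>>> carry_out:
  rows:
    - [0.25,0,0,0,0,0,1]
    - [0.5,0,0,0,0,0,1]
    - [0.75,0,0,0,0,0,1]
    - [1,0,0,0,0,0,1]
    - [1,0,0,0,0,0,1]
    - [1,0,0,0,0,0,1]
    - [1,0,0,0,0,0,1]

```text
clock: 3.1
position: [478.6, -121.9, 404.7]
ee_rot: [0.708, -0.706, -0.0, -0.0]
contact_force: [-0.1, 0.3, -0.3]
gripper_width: 85.0
grasp_force: 0.0
```

>>> carry_out:
  rows:
    - [0.25,-0.04,0,0,0,0,1]
    - [0.5,-0.08,0,0,0,0,1]
    - [0.75,-0.12,0,0,0,0,1]
    - [0.935,-0.136,0,0,0,0,1]
    - [0.935,-0.136,0,0,0,0,1]
    - [0.935,-0.136,0,0,0,0,1]
    - [0.935,-0.136,0,0,0,0,1]

```text
clock: 3.98
position: [505.8, -308.4, 405.0]
ee_rot: [0.708, -0.706, 0.0, -0.0]
contact_force: [0.3, -0.2, -0.2]
gripper_width: 85.6
grasp_force: 0.0
```

```bash
python3 - <<'E'
from m import *
print(arm.read_state()['position'],arm.read_state()['joints'].round(2))
snap('wrist','w1'); lids('w1')
E
```

```text
[ 505.83433666 -308.41460527  405.02785196] [-0.27  0.33 -0.07 -0.   -1.17  0.28]
w1 [23. 49.] top 51.2 mean [ 832.4 -453.6] circ 842.4 -455.7 59.7 577
w1 [318. 203.] top 141.7 mean [ 505.2 -309.3] circ 505.3 -308.2 63.6 3938
w1 [190. 227.] top 141.9 mean [ 618.3 -288.4] circ 600.8 -295.2 102.3 3446
w1 [233. 294.] top 21.0 mean [ 609.5 -177.1] circ 571.6 -199.0 268.9 142
```

View pics/w1.png

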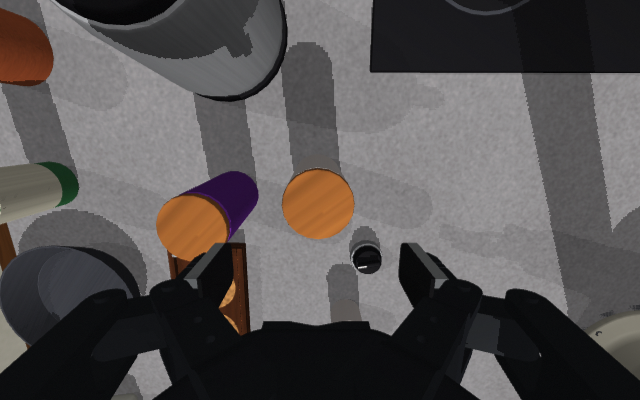

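The wrist view shows A's lid at (318,203), which matches the fixed-camera position. The purple lid at (192,226) is clear of the fingers. Descending to grasp.

>>> carry_out:
  rows:
    - [0,0,0.2,0,0,0,1]
    - [0,0,0.4,0,0,0,1]
    - [0,0,0.55,0,0,0,1]
    - [0,0,0.65,0,0,0,1]
    - [0,0,0.69,0,0,0,1]
    - [0,0,0.69,0,0,0,1]
    - [0,0,0.69,0,0,0,0.4]
    - [0,0,0.69,0,0,0,0]
    - [0,0,0.69,0,0,0,-1]
    - [0,0,0.69,0,0,0,-1]
    - [0,0,0.69,0,0,0,-1]
    - [0,0,0.69,0,0,0,-1]

```text
clock: 5.52
position: [505.6, -310.0, 268.3]
ee_rot: [-0.707, 0.707, -0.001, 0.0]
contact_force: [-2.5, 1.3, 5.8]
gripper_width: 63.1
grasp_force: 65.0
```

>>> carry_out:
  rows:
    - [0,0,0,0,0,0,-1]
    - [0,0,-0.03,0,0,0,-1]
    - [0,0,-0.08,0,0,0,-1]
    - [0,0,-0.16,0,0,0,-1]
    - [0,0,-0.26,0,0,0,-1]
    - [0,0,-0.36,0,0,0,-1]
    - [0,0,-0.42,0,0,0,-1]
    - [0,0,-0.45,0,0,0,-1]
    - [0,0,-0.45,0,0,0,-1]
    - [0,0,-0.45,0,0,0,-1]

```text
clock: 6.78
position: [505.4, -309.7, 355.8]
ee_rot: [-0.707, 0.707, 0.001, -0.0]
contact_force: [0.9, 0.1, -4.8]
gripper_width: 62.6
grasp_force: 66.6
```

>>> carry_out:
  rows:
    - [-0.05,0,0,0,0,0,-1]
    - [-0.15,0,0,0,0,0,-1]
    - [-0.3,-0.0,0,0,0,0,-1]
    - [-0.45,-0.02,0,0,0,0,-1]
    - [-0.6,-0.1,0,0,0,0,-1]
    - [-0.7,-0.22,0,0,0,0,-1]
    - [-0.77,-0.37,0,0,0,0,-1]
    - [-0.8,-0.52,0,0,0,0,-1]
    - [-0.8,-0.65,0,0,0,0,-1]
    - [-0.8,-0.74,0,0,0,0,-1]
    - [-0.8,-0.775,0,0,0,0,-1]
    - [-0.8,-0.775,0,0,0,0,-1]

```text
clock: 8.28
position: [660.5, -149.1, 356.3]
ee_rot: [0.707, -0.707, -0.001, 0.0]
contact_force: [-0.0, 0.6, -5.5]
gripper_width: 62.8
grasp_force: 67.0
```

>>> carry_out:
  rows:
    - [0,0,0,0,0,0,-1]
    - [0,0,0.05,0,0,0,-1]
    - [0,0,0.13,0,0,0,-1]
    - [0,0,0.21,0,0,0,-1]
    - [0,0,0.28,0,0,0,-1]
    - [0,0,0.32,0,0,0,-1]
    - [0,0,0.345,0,0,0,-1]
    - [0,0,0.36,0,0,0,-1]
    - [0,0,0.36,0,0,0,-1]
    - [0,0,0.36,0,0,0,-1]

```text
clock: 9.52
position: [660.8, -149.9, 285.3]
ee_rot: [-0.707, 0.707, -0.0, 0.0]
contact_force: [-0.1, 0.0, -5.1]
gripper_width: 63.1
grasp_force: 67.0
```

>>> carry_out:
  rows:
    - [0,0,0.005,0,0,0,-1]
    - [0,0,0.01,0,0,0,-1]
    - [0,0,0.013,0,0,0,-1]
    - [0,0,0.016,0,0,0,-1]
    - [0,0,0.019,0,0,0,-1]
    - [0,0,0.021,0,0,0,-1]
    - [0,0,0.021,0,0,0,-1]

```text
clock: 10.4
position: [660.6, -149.9, 282.4]
ee_rot: [0.707, -0.707, 0.0, 0.0]
contact_force: [-4.0, 1.0, 6.0]
gripper_width: 62.8
grasp_force: 67.7
```

A is standing on its pad. Releasing it and rising.

>>> carry_out:
  rows:
    - [0,0,0,0,0,0,0.55]
    - [0,0,0,0,0,0,0.7]
    - [0,0,0,0,0,0,1]
    - [0,0,0,0,0,0,1]
    - [0,0,0,0,0,0,1]
    - [0,0,-0.1,0,0,0,1]
    - [0,0,-0.3,0,0,0,1]
    - [0,0,-0.5,0,0,0,1]
    - [-0.2,0.2,-0.59,0,0,0,1]
    - [-0.4,0.4,-0.59,0,0,0,1]
    - [-0.6,0.6,-0.59,0,0,0,1]
    - [-0.8,0.8,-0.59,0,0,0,1]

```text
clock: 11.9
position: [499.4, 11.1, 398.7]
ee_rot: [-0.707, 0.707, -0.0, 0.0]
contact_force: [0.1, 1.6, -0.2]
gripper_width: 85.5
grasp_force: 0.0
```

>>> carry_out:
  rows:
    - [-0.15,0.1,0,0,0,0,1]
    - [-0.3,0.2,0,0,0,0,1]
    - [-0.32,0.21,0,0,0,0,1]
    - [-0.32,0.21,0,0,0,0,1]
    - [-0.32,0.21,0,0,0,0,1]

```text
clock: 12.52
position: [459.2, 73.7, 398.5]
ee_rot: [-0.707, 0.708, -0.0, -0.0]
contact_force: [0.6, 0.2, -0.0]
gripper_width: 85.7
grasp_force: 0.0
```

```bash
python3 - <<'E'
from m import *
print(arm.read_state()['position'])
snap('wrist','w2'); lids('w2'); snap('side','d1'); lids('d1')
E
```

```text
[459.24848583  73.70613212 398.45096163]
w2 [149. 116.] top 14.6 mean [662.9  -1.5] circ 655.4 13.5 294.9 11590
w2 [314.  19.] top 63.9 mean [461.6 -92.9] circ 461.7 -96.2 45.3 1653
w2 [115. 180.] top 22.4 mean [714.4  72. ] circ 713.5 70.6 34.7 48
w2 [318. 202.] top 115.7 mean [458.   76.6] circ 457.8 77.3 57.4 2747
w2 [131. 213.] top 14.3 mean [707.3 118.2] circ 707.2 115.7 48.6 75
w2 [123. 221.] top 22.0 mean [713.4 127.1] circ 714.4 122.3 63.9 173
d1 [252. 162.] top 91.0 mean [473.2 281.6] circ 433.7 184.7 264.9 115
d1 [352. 199.] top 16.1 mean [659.3  13.3] circ 635.8 22.8 258.0 927
d1 [284. 194.] top 117.0 mean [456.6  75.1] circ 457.6 76.6 59.5 212
d1 [393. 196.] top 156.7 mean [ 658.2 -150.5] circ 660.0 -149.6 65.4 303
d1 [389. 234.] top 16.8 mean [ 650.4 -162.8] circ 660.0 -150.2 77.8 53
d1 [419. 237.] top 142.6 mean [ 615.8 -287.5] circ 618.6 -287.7 66.6 388
d1 [532. 249.] top 89.2 mean [ 865.4 -464.2] circ 788.4 -474.2 241.1 190
d1 [324. 242.] top 64.9 mean [459.9 -99.1] circ 460.5 -98.3 46.9 159
```

View pics/d1.png

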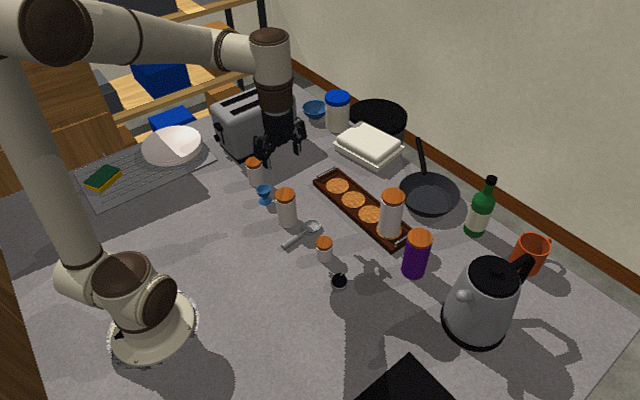

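The side view shows A upright on the kettle-end pad, lid at (393,196), which measures (660,-149.6). Now B.

>>> carry_out:
  rows:
    - [-0.01,0.005,0.2,0,0,0,1]
    - [-0.01,0.005,0.4,0,0,0,1]
    - [-0.01,0.005,0.58,0,0,0,1]
    - [-0.01,0.005,0.7,0,0,0,1]
    - [-0.01,0.005,0.76,0,0,0,1]
    - [-0.01,0.005,0.76,0,0,0,1]
    - [-0.01,0.005,0.76,0,0,0,0.4]
    - [-0.01,0.005,0.76,0,0,0,0]
    - [-0.01,0.005,0.76,0,0,0,-1]
    - [-0.01,0.005,0.76,0,0,0,-1]
    - [-0.01,0.005,0.76,0,0,0,-1]
    - [-0.01,0.005,0.76,0,0,0,-1]

```text
clock: 14.12
position: [457.9, 76.3, 247.8]
ee_rot: [0.707, -0.707, 0.0, -0.001]
contact_force: [-2.6, -0.0, 6.0]
gripper_width: 56.9
grasp_force: 63.1
```

>>> carry_out:
  rows:
    - [0,0,0,0,0,0,-1]
    - [0,0,-0.03,0,0,0,-1]
    - [0,0,-0.08,0,0,0,-1]
    - [0,0,-0.16,0,0,0,-1]
    - [0,0,-0.26,0,0,0,-1]
    - [0,0,-0.36,0,0,0,-1]
    - [0,0,-0.42,0,0,0,-1]
    - [0,0,-0.45,0,0,0,-1]
    - [0,0,-0.45,0,0,0,-1]
    - [0,0,-0.45,0,0,0,-1]

```text
clock: 15.38
position: [457.5, 76.1, 335.8]
ee_rot: [-0.707, 0.707, 0.0, -0.001]
contact_force: [0.5, 0.3, -3.7]
gripper_width: 56.4
grasp_force: 64.7
```

>>> carry_out:
  rows:
    - [0.03,-0.04,0,0,0,0,-1]
    - [0.09,-0.12,0,0,0,0,-1]
    - [0.18,-0.24,0,0,0,0,-1]
    - [0.28,-0.37,0,0,0,0,-1]
    - [0.38,-0.5,0,0,0,0,-1]
    - [0.48,-0.63,0,0,0,0,-1]
    - [0.57,-0.75,0,0,0,0,-1]
    - [0.64,-0.85,0,0,0,0,-1]
    - [0.69,-0.93,0,0,0,0,-1]
    - [0.715,-0.98,0,0,0,0,-1]
    - [0.725,-1.0,0,0,0,0,-1]
    - [0.725,-1.0,0,0,0,0,-1]

```text
clock: 16.88
position: [657.7, -68.8, 336.1]
ee_rot: [-0.707, 0.707, 0.0, -0.0]
contact_force: [0.5, -0.8, -3.7]
gripper_width: 56.6
grasp_force: 64.8
```

>>> carry_out:
  rows:
    - [0,-0.02,0,0,0,0,-1]
    - [0,-0.02,0.05,0,0,0,-1]
    - [0,-0.02,0.13,0,0,0,-1]
    - [0,-0.02,0.21,0,0,0,-1]
    - [0,-0.02,0.28,0,0,0,-1]
    - [0,-0.02,0.32,0,0,0,-1]
    - [0,-0.02,0.345,0,0,0,-1]
    - [0,-0.02,0.36,0,0,0,-1]
    - [0,-0.02,0.36,0,0,0,-1]
    - [0,-0.02,0.36,0,0,0,-1]

```text
clock: 18.12
position: [661.9, -68.9, 265.1]
ee_rot: [-0.707, 0.707, -0.0, 0.0]
contact_force: [0.1, 0.3, -3.0]
gripper_width: 56.7
grasp_force: 64.8
```

>>> carry_out:
  rows:
    - [0,0,0.005,0,0,0,-1]
    - [0,0,0.01,0,0,0,-1]
    - [0,0,0.013,0,0,0,-1]
    - [0,0,0.016,0,0,0,-1]
    - [0,0,0.019,0,0,0,-1]
    - [0,0,0.021,0,0,0,-1]
    - [0,0,0.021,0,0,0,-1]

```text
clock: 19.0
position: [661.6, -68.9, 261.9]
ee_rot: [0.707, -0.707, 0.0, 0.0]
contact_force: [-4.4, 0.7, 5.4]
gripper_width: 57.0
grasp_force: 65.5
```

>>> carry_out:
  rows:
    - [0,0,0,0,0,0,0.4]
    - [0,0,0,0,0,0,0.6]
    - [0,0,0,0,0,0,1]
    - [0,0,0,0,0,0,1]
    - [0,0,0,0,0,0,1]
    - [0,0,-0.1,0,0,0,1]
    - [0,0,-0.3,0,0,0,1]
    - [0,0,-0.5,0,0,0,1]
    - [-0.2,0.1,-0.65,0,0,0,1]
    - [-0.45,0.25,-0.65,0,0,0,1]
    - [-0.7,0.4,-0.65,0,0,0,1]
    - [-0.9,0.5,-0.65,0,0,0,1]

```text
clock: 20.5
position: [560.4, 112.6, 390.7]
ee_rot: [0.707, -0.707, 0.0, -0.0]
contact_force: [0.4, -0.1, 0.1]
gripper_width: 85.1
grasp_force: 0.0
```

>>> carry_out:
  rows:
    - [-0.25,0.12,0,0,0,0,1]
    - [-0.5,0.24,0,0,0,0,1]
    - [-0.75,0.36,0,0,0,0,1]
    - [-0.865,0.42,0,0,0,0,1]
    - [-0.865,0.42,0,0,0,0,1]
    - [-0.865,0.42,0,0,0,0,1]
    - [-0.865,0.42,0,0,0,0,1]

```text
clock: 21.38
position: [478.3, 283.2, 390.3]
ee_rot: [-0.706, 0.708, -0.0, -0.0]
contact_force: [0.3, -0.5, -0.3]
gripper_width: 85.3
grasp_force: 0.0
```

```bash
python3 - <<'E'
from m import *
print(arm.read_state()['position'])
snap('wrist','w3'); lids('w3'); snap('side','d2'); lids('d2')
E
```

```text
[478.28857039 283.24958121 390.30599859]
w3 [100.  33.] top 22.3 mean [712.8 119.2] circ 711.4 121.5 68.4 408
w3 [151.  24.] top 20.2 mean [623.  119.2] circ 658.7 122.3 113.3 529
w3 [150.  55.] top 14.3 mean [666.5 138.2] circ 667.1 138.0 64.7 319
w3 [317. 197.] top 89.7 mean [477.7 285.8] circ 478.0 286.5 51.7 1965
d2 [253. 161.] top 90.5 mean [476.4 284.2] circ 477.8 283.6 52.6 127
d2 [343. 192.] top 16.4 mean [659.1  55.9] circ 635.2 65.0 182.3 542
d2 [372. 186.] top 131.1 mean [659.6 -70.1] circ 661.4 -71.5 61.4 207
d2 [393. 196.] top 157.1 mean [ 658.5 -150.2] circ 659.4 -148.9 64.3 302
d2 [366. 218.] top 16.1 mean [637.5 -73.2] circ 651.9 -68.1 71.5 67
d2 [419. 237.] top 142.7 mean [ 615.8 -287. ] circ 616.5 -286.4 63.8 385
d2 [389. 235.] top 15.5 mean [ 648.3 -165. ] circ 658.0 -151.5 75.1 68
d2 [532. 249.] top 89.6 mean [ 865.4 -465.8] circ 867.3 -464.2 83.4 187
d2 [324. 242.] top 65.1 mean [459.9 -98.5] circ 460.6 -98.0 45.3 162
```

View pics/w3.png

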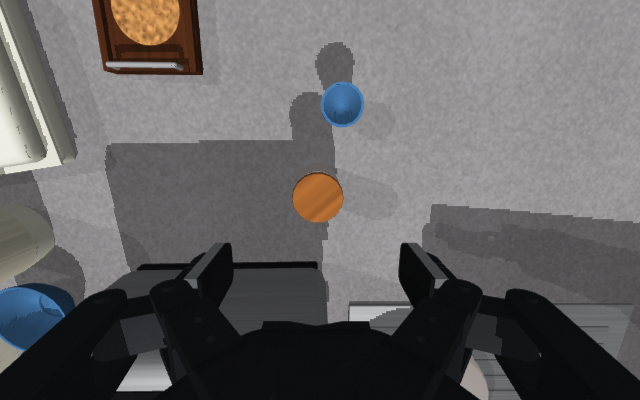

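The wrist view shows C's lid at (317,197) and the egg cup at (342,104), well clear. The toaster edge is near row 265, so I'll check its clearance to the gripper body before descending.

```bash
python3 - <<'E'
from m import *
for f in('s0','d0'):
    W,_=world(f); q=W.reshape(-1,3); q=q[(q[:,2]>100)&(q[:,0]>380)&(q[:,0]<800)&(q[:,1]>310)&(q[:,1]<650)]
    print(f,len(q),q.min(0).round(),q.max(0).round()); r=q[q[:,0]<560]; print(np.percentile(r,[1,50],axis=0).round() if len(r) else None)
E
```

```text
s0 5205 [467. 391. 100.] [737. 544. 185.]
[[472. 392. 102.]
 [520. 406. 177.]]
d0 3325 [450. 388. 100.] [733. 543. 186.]
[[453. 391. 101.]
 [501. 425. 167.]]
```

>>> carry_out:
  rows:
    - [-0.008,0,0.2,0,0,0,1]
    - [-0.008,0,0.4,0,0,0,1]
    - [-0.008,0,0.6,0,0,0,1]
    - [-0.008,0,0.77,0,0,0,1]
    - [-0.008,0,0.85,0,0,0,1]
    - [-0.008,0,0.85,0,0,0,1]
    - [-0.008,0,0.85,0,0,0,0.3]
    - [-0.008,0,0.85,0,0,0,-0.2]
    - [-0.008,0,0.85,0,0,0,-1]
    - [-0.008,0,0.85,0,0,0,-1]
    - [-0.008,0,0.85,0,0,0,-1]
    - [-0.008,0,0.85,0,0,0,-1]

```text
clock: 22.98
position: [477.9, 286.1, 221.9]
ee_rot: [0.707, -0.707, 0.0, -0.001]
contact_force: [-2.1, -0.1, 5.7]
gripper_width: 51.0
grasp_force: 61.5
```

>>> carry_out:
  rows:
    - [0,0,0,0,0,0,-1]
    - [0,0,-0.03,0,0,0,-1]
    - [0,0,-0.08,0,0,0,-1]
    - [0,0,-0.16,0,0,0,-1]
    - [0,0,-0.26,0,0,0,-1]
    - [0,0,-0.36,0,0,0,-1]
    - [0,0,-0.42,0,0,0,-1]
    - [0,0,-0.45,0,0,0,-1]
    - [0,0,-0.45,0,0,0,-1]
    - [0,0,-0.45,0,0,0,-1]

```text
clock: 24.22
position: [477.6, 285.6, 309.5]
ee_rot: [-0.707, 0.707, 0.0, -0.001]
contact_force: [0.2, -0.6, -3.3]
gripper_width: 51.0
grasp_force: 62.5
```

>>> carry_out:
  rows:
    - [0.03,-0.03,0,0,0,0,-1]
    - [0.1,-0.1,0,0,0,0,-1]
    - [0.2,-0.2,0,0,0,0,-1]
    - [0.32,-0.31,0,0,0,0,-1]
    - [0.44,-0.42,0,0,0,0,-1]
    - [0.56,-0.53,0,0,0,0,-1]
    - [0.68,-0.64,0,0,0,0,-1]
    - [0.8,-0.75,0,0,0,0,-1]
    - [0.89,-0.84,0,0,0,0,-1]
    - [0.96,-0.9,0,0,0,0,-1]
    - [1.0,-0.92,0,0,0,0,-1]
    - [1.0,-0.92,0,0,0,0,-1]

```text
clock: 25.72
position: [661.7, 85.1, 310.0]
ee_rot: [-0.707, 0.708, 0.0, -0.0]
contact_force: [-0.2, 0.9, -3.0]
gripper_width: 51.2
grasp_force: 62.7
```

>>> carry_out:
  rows:
    - [0.06,0,0,0,0,0,-1]
    - [0.16,0,0,0,0,0,-1]
    - [0.27,0,0.0,0,0,0,-1]
    - [0.34,0,0.03,0,0,0,-1]
    - [0.37,0,0.1,0,0,0,-1]
    - [0.37,0,0.18,0,0,0,-1]
    - [0.37,0,0.26,0,0,0,-1]
    - [0.37,0,0.31,0,0,0,-1]
    - [0.37,0,0.34,0,0,0,-1]
    - [0.37,0,0.355,0,0,0,-1]
    - [0.37,0,0.355,0,0,0,-1]
    - [0.37,0,0.355,0,0,0,-1]

```text
clock: 27.22
position: [661.9, 11.8, 239.9]
ee_rot: [-0.707, 0.707, -0.0, 0.0]
contact_force: [-0.4, 0.2, -2.3]
gripper_width: 50.8
grasp_force: 62.7
```

>>> carry_out:
  rows:
    - [0,0,0.006,0,0,0,-1]
    - [0,0,0.011,0,0,0,-1]
    - [0,0,0.014,0,0,0,-1]
    - [0,0,0.017,0,0,0,-1]
    - [0,0,0.02,0,0,0,-1]
    - [0,0,0.023,0,0,0,-1]
    - [0,0,0.023,0,0,0,-1]

```text
clock: 28.1
position: [661.7, 11.7, 236.0]
ee_rot: [0.707, -0.707, 0.0, -0.0]
contact_force: [-3.4, 0.7, 5.8]
gripper_width: 50.8
grasp_force: 63.1
```

>>> carry_out:
  rows:
    - [0,0,0,0,0,0,0.3]
    - [0,0,0,0,0,0,0.5]
    - [0,0,0,0,0,0,1]
    - [0,0,0,0,0,0,1]
    - [0,0,0,0,0,0,1]
    - [0,0,-0.1,0,0,0,1]
    - [0,0,-0.3,0,0,0,1]
    - [0,0,-0.5,0,0,0,1]
    - [0,0,-0.7,0,0,0,1]
    - [0.12,0.25,-0.75,0,0,0,1]
    - [0.25,0.5,-0.75,0,0,0,1]
    - [0.37,0.75,-0.75,0,0,0,1]

```text
clock: 29.6
position: [510.0, -62.9, 384.9]
ee_rot: [-0.707, 0.707, -0.0, 0.0]
contact_force: [0.2, -0.0, 0.8]
gripper_width: 85.1
grasp_force: 0.0
```

>>> carry_out:
  rows:
    - [0.12,0.2,0,0,0,0,1]
    - [0.18,0.25,0,0,0,0,1]
    - [0.18,0.25,0,0,0,0,1]
    - [0.18,0.25,0,0,0,0,1]
    - [0.18,0.25,0,0,0,0,1]

```text
clock: 30.22
position: [462.8, -97.7, 384.4]
ee_rot: [0.707, -0.707, -0.0, 0.0]
contact_force: [-0.3, -0.7, -0.1]
gripper_width: 85.7
grasp_force: 0.0
```

```bash
python3 - <<'E'
from m import *
print(arm.read_state()['position'])
snap('wrist','w4'); lids('w4'); snap('side','d3'); lids('d3')
E
```

```text
[462.78039179 -97.68676585 384.40042262]
w4 [96. 94.] top 22.2 mean [ 710.2 -199.4] circ 710.5 -198.9 27.7 92
w4 [180. 105.] top 21.7 mean [ 614.6 -190.9] circ 613.8 -189.1 45.2 138
w4 [ 41. 148.] top 156.0 mean [ 657.3 -148.4] circ 659.8 -147.0 65.6 6207
w4 [166. 136.] top 14.6 mean [ 642.5 -152.9] circ 660.6 -148.9 74.8 443
w4 [318. 190.] top 63.8 mean [461.6 -97.6] circ 461.6 -97.2 45.2 1341
w4 [163. 195.] top 14.4 mean [655.5 -80.9] circ 668.6 -74.2 92.6 792
w4 [ 89. 239.] top 129.9 mean [660.5 -68.9] circ 661.5 -67.8 58.2 3203
w4 [169. 246.] top 14.3 mean [658.  -11.3] circ 610.4 -48.3 212.2 667
w4 [126. 288.] top 104.0 mean [653.8  -6.8] circ 603.9 -56.5 186.2 400
d3 [352. 180.] top 106.4 mean [640.9  -7.5] circ 596.9 -42.7 216.1 126
d3 [331. 187.] top 21.4 mean [586.8  36.8] circ 559.8 2.3 293.1 29
d3 [372. 186.] top 130.7 mean [659.7 -69.8] circ 661.0 -70.7 58.7 219
d3 [393. 196.] top 156.7 mean [ 658.4 -150.1] circ 659.9 -148.8 65.2 301
d3 [349. 203.] top 15.5 mean [642.1   6. ] circ 656.4 11.7 73.9 79
d3 [366. 218.] top 15.2 mean [638.  -74.3] circ 650.6 -71.2 70.2 67
d3 [419. 237.] top 142.7 mean [ 616.  -287.2] circ 617.2 -286.7 65.2 387
d3 [389. 235.] top 16.3 mean [ 648.3 -164.3] circ 657.4 -152.9 74.8 54
d3 [324. 242.] top 65.1 mean [459.7 -98.6] circ 459.0 -97.9 47.2 162
```

View pics/w4.png

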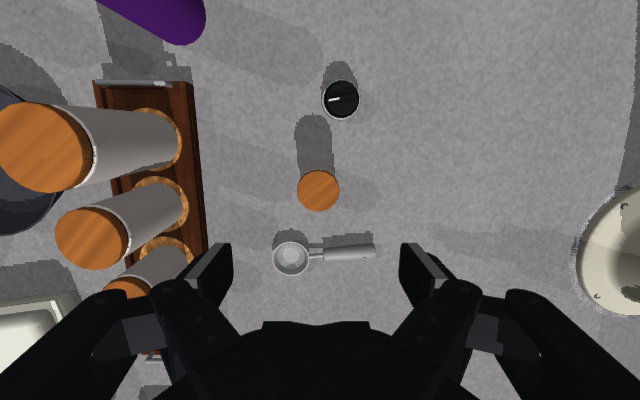

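The wrist view shows D's lid at (318,190), the timer at (340,99) and a low scoop at (292,258). Nothing is in the fingers' way, and A, B and C stand on their pads.

>>> carry_out:
  rows:
    - [0,0.007,0.2,0,0,0,1]
    - [0,0.007,0.4,0,0,0,1]
    - [0,0.007,0.6,0,0,0,1]
    - [0,0.007,0.8,0,0,0,1]
    - [0,0.007,0.9,0,0,0,1]
    - [0,0.007,0.937,0,0,0,1]
    - [0,0.007,0.937,0,0,0,0.5]
    - [0,0.007,0.937,0,0,0,0]
    - [0,0.007,0.937,0,0,0,-1]
    - [0,0.007,0.937,0,0,0,-1]
    - [0,0.007,0.937,0,0,0,-1]
    - [0,0.007,0.937,0,0,0,-1]

```text
clock: 31.82
position: [460.9, -98.1, 198.5]
ee_rot: [0.707, -0.707, 0.001, -0.001]
contact_force: [-0.7, 0.2, 6.2]
gripper_width: 45.0
grasp_force: 61.6
```

>>> carry_out:
  rows:
    - [0,0,0,0,0,0,-1]
    - [0,0,-0.03,0,0,0,-1]
    - [0,0,-0.08,0,0,0,-1]
    - [0,0,-0.16,0,0,0,-1]
    - [0,0,-0.26,0,0,0,-1]
    - [0,0,-0.36,0,0,0,-1]
    - [0,0,-0.42,0,0,0,-1]
    - [0,0,-0.45,0,0,0,-1]
    - [0,0,-0.45,0,0,0,-1]
    - [0,0,-0.45,0,0,0,-1]

```text
clock: 33.08
position: [460.1, -98.2, 286.7]
ee_rot: [-0.707, 0.707, 0.001, -0.001]
contact_force: [0.7, -0.8, -2.0]
gripper_width: 44.4
grasp_force: 61.4
```

>>> carry_out:
  rows:
    - [-0.04,0,0,0,0,0,-1]
    - [-0.12,0,0,0,0,0,-1]
    - [-0.25,0,0,0,0,0,-1]
    - [-0.38,-0.02,0,0,0,0,-1]
    - [-0.51,-0.06,0,0,0,0,-1]
    - [-0.64,-0.12,0,0,0,0,-1]
    - [-0.76,-0.2,0,0,0,0,-1]
    - [-0.85,-0.29,0,0,0,0,-1]
    - [-0.91,-0.38,0,0,0,0,-1]
    - [-0.945,-0.46,0,0,0,0,-1]
    - [-0.945,-0.51,0,0,0,0,-1]
    - [-0.945,-0.53,0,0,0,0,-1]

```text
clock: 34.58
position: [566.4, 91.1, 287.0]
ee_rot: [-0.707, 0.707, 0.0, -0.0]
contact_force: [-1.1, -0.3, -1.8]
gripper_width: 44.7
grasp_force: 61.4
```

>>> carry_out:
  rows:
    - [0,-0.04,0,0,0,0,-1]
    - [0,-0.12,0,0,0,0,-1]
    - [0,-0.24,0.0,0,0,0,-1]
    - [0,-0.36,0.0,0,0,0,-1]
    - [0,-0.44,0.02,0,0,0,-1]
    - [0,-0.48,0.08,0,0,0,-1]
    - [0,-0.485,0.17,0,0,0,-1]
    - [0,-0.485,0.25,0,0,0,-1]
    - [0,-0.485,0.31,0,0,0,-1]
    - [0,-0.485,0.345,0,0,0,-1]
    - [0,-0.485,0.355,0,0,0,-1]
    - [0,-0.485,0.355,0,0,0,-1]

```text
clock: 36.08
position: [663.5, 90.8, 216.7]
ee_rot: [-0.707, 0.707, -0.0, 0.0]
contact_force: [-0.2, -0.4, -1.3]
gripper_width: 44.6
grasp_force: 61.4
```

>>> carry_out:
  rows:
    - [0,0,0.006,0,0,0,-1]
    - [0,0,0.011,0,0,0,-1]
    - [0,0,0.014,0,0,0,-1]
    - [0,0,0.017,0,0,0,-1]
    - [0,0,0.02,0,0,0,-1]
    - [0,0,0.023,0,0,0,-1]
    - [0,0,0.023,0,0,0,-1]

```text
clock: 36.95
position: [663.3, 90.7, 212.6]
ee_rot: [-0.707, 0.707, -0.0, 0.0]
contact_force: [-2.8, 0.1, 4.7]
gripper_width: 44.8
grasp_force: 61.6
```

>>> carry_out:
  rows:
    - [0,0,0,0,0,0,0.15]
    - [0,0,0,0,0,0,0.4]
    - [0,0,0,0,0,0,1]
    - [0,0,0,0,0,0,1]
    - [0,0,0,0,0,0,1]
    - [0,0,-0.1,0,0,0,1]
    - [0,0,-0.3,0,0,0,1]
    - [0,0,-0.55,0,0,0,1]
    - [0,0,-0.8,0,0,0,1]
    - [0,0.25,-0.9,0,0,0,1]
    - [0,0.6,-0.9,0,0,0,1]
    - [0,0.9,-0.9,0,0,0,1]

```text
clock: 38.45
position: [486.6, 90.5, 391.9]
ee_rot: [-0.707, 0.707, -0.0, 0.001]
contact_force: [-0.7, 1.3, 1.1]
gripper_width: 85.5
grasp_force: 0.0
```

>>> carry_out:
  rows:
    - [-0.25,0.1,0,0,0,0,1]
    - [-0.5,0.2,0,0,0,0,1]
    - [-0.75,0.3,0,0,0,0,1]
    - [-1,0.3,0,0,0,0,1]
    - [-1,0.3,0,0,0,0,1]
    - [-1,0.3,0,0,0,0,1]

```text
clock: 39.2
position: [428.2, 290.6, 391.5]
ee_rot: [-0.707, 0.707, 0.0, -0.0]
contact_force: [-0.2, 0.8, -0.6]
gripper_width: 85.4
grasp_force: 0.0
```

```bash
python3 - <<'E'
from m import *
snap('scene','s9'); lids('s9')
for f in('s0','s9'):
    W,p=world(f); h=cv2.cvtColor(p,cv2.COLOR_RGB2HSV)
    for k,(u,v) in dict(egg=(371,176),timer=(248,221)).items():
        print(f,k,np.nanmedian(W[v-2:v+3,u-2:u+3].reshape(-1,3),0).round(), p[v-10:v+11,u-10:u+11].astype(int).sum())
E
```

```text
s9 [357. 226.] top 105.9 mean [663.9   9.2] circ 661.1 9.8 50.7 244
s9 [385. 224.] top 79.8 mean [667.2  88.9] circ 666.0 89.7 44.8 170
s9 [327. 229.] top 131.7 mean [663.8 -70.1] circ 661.2 -69.3 57.9 354
s9 [293. 232.] top 157.6 mean [ 662.8 -150.1] circ 660.5 -148.6 63.9 487
s9 [383. 244.] top 16.7 mean [674.1  84.5] circ 666.5 91.1 92.6 225
s9 [225. 247.] top 143.4 mean [ 620.7 -286.5] circ 619.2 -286.1 62.9 516
s9 [332. 268.] top 22.4 mean [707.1 -79.4] circ 685.7 -79.0 217.0 145
s9 [287. 295.] top 23.8 mean [ 708.5 -194.9] circ 708.2 -190.3 47.2 47
s9 [168. 394.] top 92.1 mean [ 839.3 -449.9] circ 849.0 -452.8 64.4 133
s0 egg [441. 200.  43.] 162557
s0 timer [ 445. -194.   31.] 142009
s9 egg [441. 200.  43.] 165074
s9 timer [ 445. -194.   31.] 118392
```

View pics/s9.png

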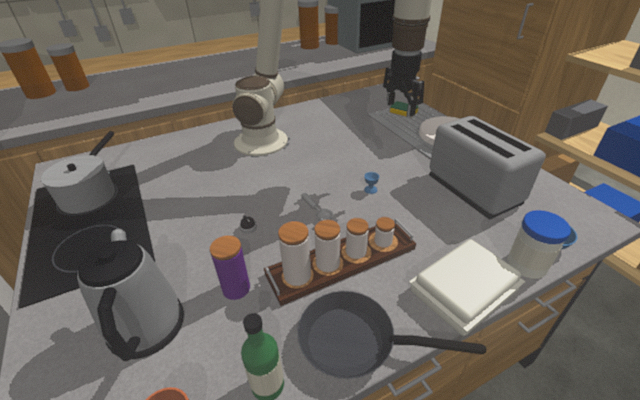

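The picture shows all four canisters upright on their pads, lids at (293,232), (327,229), (357,226) and (385,224), stepping down from the kettle end. The egg cup (371,180) and timer (248,222) are where they started.

```bash
python3 -c "
from bench import arm
print(arm.job_done())"
```

```text
the job is handed in; nothing more can be done
None
```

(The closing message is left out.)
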